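Start the fry timer under its splash hood

TASK

Start the wider of the two fry timers: push its splash hood up and over with the fingertips until it falls back and stays open by its own weight, then press the large round button under it fully down and let it come up again, leaving the hood open. Nothing is to be gripped or lifted: both timers stay standing where they are, and the small button beside the large one, the narrower timer's hood and the things lying around are left alone.

Things in the scene. Friction and masses are not known exactly. Their poses are not given: they have to be found in the camera images.
- wide_timer: The wider of two alike fry timers: loose steel case, 2.2 kg, 115 deep (x) x 170 wide (y) x 60 high, on rubber feet. Origin: centre of its underside; z up, front is -x (towards the robot), hinge at the +x side. On its flat top (60 above the origin): a dark display in front, a splash hood over the rear half; under the hood a large and a small black push button side by side.
- wide_timer_hood (a joint): Hood angle, rad: 0 shut, stop at 1.9; grows as the hood's front plate swings up and back. No latch or spring. Its weight shuts it below about 0.75 rad; beyond, it falls on to the stop and rests leaning back. Pushing the plate straight back near its top (90 to 105 above the hinge line) by 80 to 100 mm, with 2 to 5 N, takes it over; pushed low down, it jams by friction and the case shifts.
- wide_timer_hinge (a point): Middle of the hinge line of the wide hood, which runs along the case's y: in the case's frame 61.5 behind (+x) and 62 above the origin. Moves with the case only.
- wide_timer_hood_top (a point): Middle of the rolled top edge of the hood's front plate, front side; when shut 60 in front of the hinge line and 112 above it (174 above the worktop). The hood (0.11 to 0.22 kg, aluminium, 3 thick): an upright front plate, 160 wide, from the hinge's height up to here, and behind it a box 45 high over the buttons, open below and at the back.
- start_button (a joint): Travel of the large button, m: 0 up, 0.006 fully down (about 5 N); springs back.
- start_button_top (a point): Centre of the top face of the large push button (26 across), 82 above the worktop, 10 proud of its round grey housing (42 across), on the case's top 29 behind the case's middle, 32 in front of the hinge line, and 32 towards the case's +y (left); pressed straight down.
- small_button (a joint): Travel of the small button (18 across), m: 0 up, 0.004 fully down (about 3 N). It stands on the same case, 60 to the -y side (right) of the large one; not to be pressed.
- narrow_timer: The narrower fry timer: same build, depth and height, but the case is 115 wide and its hood 105. Same origin and axes. Not to be used; it stands to the left or to the right of the wide one.
- narrow_timer_hood (a joint): Angle of the narrow timer's hood, rad: 0 shut, same sense. It stays shut.
- dip_tub: Lidded dip tub, 66x73x37, loose, between the two timers. Origin: centre of the underside.
- dip_tub_side: Another dip tub, 66x73x37, loose, far right. Origin: centre of the underside.
- order_pad: Order pad, 116x74x9, loose, in front between the timers. Origin: centre of the underside.
- marker_pen: Marker pen, 17x134x17, loose, at the right. Origin: centre of the underside.
- tin: Tin, 57 across, 72 high, loose, at the right. Origin: centre of the underside.
- salt_dredger: Aluminium salt dredger, 68 across, 115 high, loose, at the back. Origin: centre of the underside.
- turner: Slotted turner, 316x76x27, loose, at the left. Origin: centre of the underside.

How it is judged:
On the way, in this order (a step that is already met when the one before it is completed fails the run):
1. the wide timer's hood rests open, leaning back on its stop (value of joint wide_timer_hood above 1.75 rad and velocity of joint wide_timer_hood below 0.2 rad/s and contact force between the fingers and wide_timer_hood below 0.3 N), for 0.2 s.
2. the large button is pressed down with the hood open (value of joint start_button above 0.0048 m and value of joint wide_timer_hood above 1.75 rad), for 0.1 s.
At the end, for the whole second after the job is handed in: The wide timer's hood stays open by itself beyond 1.75 rad, the large button has been pressed at least 4.8 mm and is up again (within 1.2 mm), the small button is up, the narrow timer's hood is shut (within 0.05 rad), and both timers stand within 30 mm of where they were (value of joint wide_timer_hood above 1.75 rad and value of joint each of start_button, small_button below 0.0012 m and value of joint narrow_timer_hood below 0.05 rad and linear speed of wide_timer below 0.02 m/s and distance of each of wide_timer, narrow_timer from where it was at the start of the episode below 0.03 m and angle between wide_timer's own z axis and vertical below 0.1 rad); the robot touches nothing.
It fails at once if the small button is pressed (value of joint small_button above 0.002 m).
It fails at once if the large button is pressed before the hood stands open (value of joint start_button above 0.003 m and value of joint wide_timer_hood below 1.6 rad).
It fails at once if the narrow timer's hood is opened (value of joint narrow_timer_hood above 0.15 rad).
It fails at once if a timer is shifted, tipped or lifted (distance of any of wide_timer, narrow_timer from where it was at the start of the episode above 0.03 m or height (world z) of any of wide_timer, narrow_timer above 0.012 m or angle between wide_timer's own z axis and vertical above 0.15 rad).
It fails at once if a thing lying around is moved or lifted (distance of any of dip_tub, dip_tub_side, order_pad, marker_pen, tin, salt_dredger, turner from where it was at the start of the episode above 0.03 m).
It also fails if it takes over 54 s, if anything falls off the work surface, if the arm or the gripper's body presses on something with over 40 N, if the wrist force passes 120 N, or if a joint passes its speed limit or range.

ROBOT

A 7-joint arm with a two-finger parallel gripper is mounted at the origin on a cart in front of the work surface, level with it; the furniture and walls round the work are solid. World frame = base frame: x ahead of the robot, y to its left, z up, the work surface at z = 0. Lengths are in m, angles in rad, forces in N, time in s.
With the tool pointing down it reaches from about 0.4 to 0.875 m from the base axis. Payload 19.3 kg.
Tool frame: the origin (TCP) lies at the very end of the fingers, on their centre line; the grasp point (between the pads) lies bot.pinch_z behind it (bot.pinch_z is the distance from the TCP to the grasp point, in m); z points along the fingers, y is the line along which they close (so a half turn about z gives the same grasp; the last joint's range is limited). The gripper opens to 85 mm and grips with 20 to 120 N. Pads are 22 mm wide; open, the fingers measure 114 mm over their backs; the gripper's body (76 mm by 85 mm) begins 54 mm behind the grasp point. The pads swing forward as they close: fully open they stand 13 mm farther back than shut.
Start: joints at [-1.354, 0.521, -0.036, 1.599, 0.021, 1.021, -0.113], TCP at [0.177, 0.599, 0.231] pointing down, gripper open.
Joint ranges: [-2.91, 2.91], [-0.3, 2.13], [-1.5, 1.42], [0.17, 2.43], [-1.26, 4.41], [0.16, 1.93], [-2.52, 2.52]. Speed limits (rad/s): [1.89, 1.89, 2.39, 2.39, 3.01, 3.01, 3.01].

INTERFACE

Orientations are given as [roll, pitch, yaw] about the fixed x, y, z axes, in that order (R = Rz(yaw) Ry(pitch) Rx(roll)).
In Python, from workcell import bot, grab_frame, ticket gives the robot as it stands.
- The arm moves only by the tool arm_command, never from a script. Its argument "commands" is a list of rows, each a list of 3 entries, a list of its own where there are three numbers: the shift along the world's x, y, z in mm, then the turn about the world's z in rad, then the gripper command: -1 is fully open, 1 is shut, values between are in proportion. In form: [[[tx, ty, tz], roll, fingers], ...]. A call has 1 to 20 rows; each row shifts and turns the commanded pose from where the row before left it; what a row does not reach is not made up. A row lasts 1/10 s, in which the tool goes at most 50 mm and 8.59 degrees, less where a joint would pass 70% of its speed; a pose out of reach is approached as far as the arm can. A call with a gripper value outside its range is refused whole. The fingers move at their own pace and stop on an object; "newtons" is the grip in N (left out, the last holds). Time passes only in rows, so rows that do not move let the fingers close. It gives the time, the measured TCP pose, the force, the opening and the grip force at its end, in the units of the state.
- bot.observe(): the state, without advancing time (a new reading comes with each control period).
- grab_frame(name): name is "side" or "top"; returns a dict with "image" (400x640x3 uint8, red, green, blue), "vertical_fov" (degrees; the focal length in pixels is half the picture's height over the tangent of half this angle, whatever the lens; pixels are square), "cx", "cy" (the principal point, pixels), "k1" (the pictures are not rectified: a ray, as slopes to the right and down, at radius r is drawn at 1 + k1 r^2 times it, then the intrinsics apply), "R" (3x3) and "t" (3): a world point X has camera coordinates R X + t. Camera axes: x right, y down, z forward; pixel columns grow to the right and rows downward; lengths in m; the calibration is good to about 2 mm. A picture is of the moment at which its call begins. There is no depth.
- ticket.job_done(): hands the job in; it is judged then, once.
The state is a dict: "clock": time; "qpos": joint angles; "qd": joint speeds; "joint_efforts": joint torques, N m; "position": TCP position; "tool_rot": TCP orientation; "force": force on the tool from outside, world axes, zero at the start; "moment": the same for the moment, N m; "grip_width": finger opening in m; "finger_force": force on a finger pad.
Only numpy, scipy, OpenCV 4.12 (cv2) and the standard library are available. Lean on these libraries where they do the work, as an engineer would, in place of code of your own. Each camera call takes 0.05 s, during which the arm holds its last target. There are 200 camera calls.

## Working session

There is one attempt and no reset: what is moved stays moved. The work goes in short steps, Python scripts to look and compute and a tool call to move; the robot and the scene stay as the last step left them, time stands still between calls to the robot, and variables do not carry over. Pictures are saved under pics/ and viewed, at most 10 in all, crops included, and the job is handed in when it is done.

Besides the shell and the picture viewer there is one more tool, called in YAML: its name, and indented under it one key for each argument. arm_command: Moves the arm, as the interface text tells. Its arguments: {"type":"object","properties":{"commands":{"type":"array"},"newtons":{"type":"number"}},"required":["commands"]}

```bash
mkdir -p pics
cat > h.py <<'E'
import numpy as np, cv2
from workcell import bot, grab_frame, ticket
def K(f):
    F=200/np.tan(np.radians(f["vertical_fov"])/2); return F
def ray(f,u,v):
    F=K(f); d=np.array([(u-f["cx"])/F,(v-f["cy"])/F]); s=d.copy()
    for _ in range(20): s=d/(1+f["k1"]*(s@s))
    R=np.array(f["R"]);t=np.array(f["t"])
    return -R.T@t, R.T@np.array([s[0],s[1],1])
def plane(f,u,v,z):
    o,d=ray(f,u,v); return o+d*(z-o[2])/d[2]
def proj(f,X):
    c=np.array(f["R"])@np.array(X)+np.array(f["t"]); s=c[:2]/c[2]; s=s*(1+f["k1"]*(s@s)); return s*K(f)+[f["cx"],f["cy"]]
E
python3 - <<'E'
from h import *
for n in("side","top"):
    f=grab_frame(n); cv2.imwrite(f"pics/{n}0.png",f["image"][:,:,::-1]); print(n,-np.array(f["R"]).T@f["t"],f["vertical_fov"],np.array(f["R"])[2])
    np.save(f"{n}0.npy",f,allow_pickle=True)
print(bot.observe())
E
```

```text
side [ 0.66986513 -1.68582316  1.2802822 ] 42.442146300393674 [-0.02367731  0.82792309 -0.56034163]
top [-0.14172888 -0.39152805  1.4980611 ] 42.77925551709411 [ 0.47751291  0.23018247 -0.84793718]
{'clock': 0.1, 'qpos': array([-1.35420164,  0.52195036, -0.03630674,  1.59994635,  0.02124154,
        1.02110358, -0.11277881]), 'qd': array([-0.00172269, -0.00373124, -0.0007007 , -0.00125487, -0.00214995,
        0.00033663,  0.00145653]), 'joint_efforts': array([ 6.12417600e-03, -9.28498077e+01,  1.98547594e+00, -3.70527112e+01,
        1.83458102e-02,  5.46614770e-03, -6.15369430e-06]), 'position': array([0.17676978, 0.59916732, 0.23078772]), 'tool_rot': array([-3.14057720e+00,  1.17113899e-04,  2.85481194e+00]), 'force': array([-0.59015147, -0.55173059,  0.90232262]), 'moment': array([0.04149721, 0.01339288, 0.00801578]), 'finger_force': 0.0, 'grip_width': 0.0848011347312972}
```

View pics/top0.png

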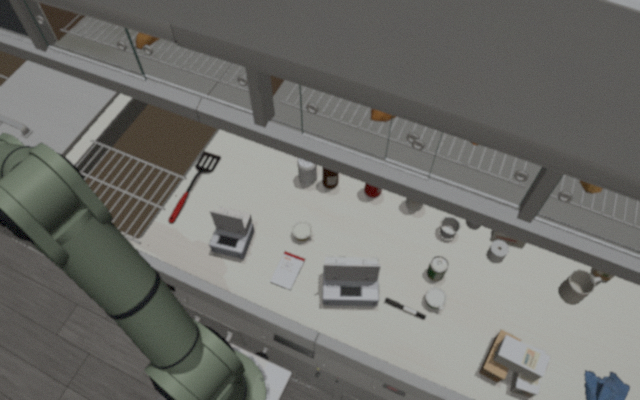

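View pics/side0.png

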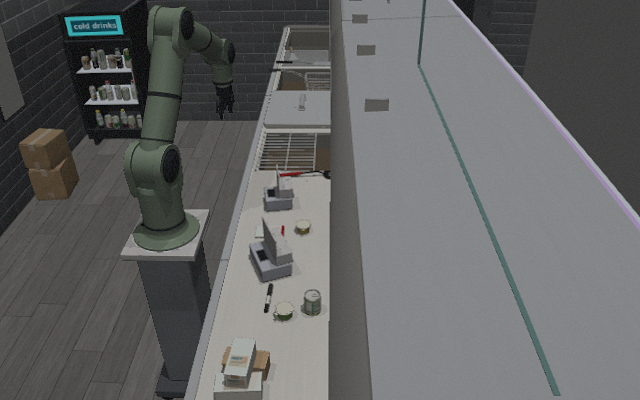

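The top view shows the wide timer at about (350,282), right of the narrow one at (231,232), with a shelf overhead behind it. The side view shows the wide timer at (270,252). I'll zoom in on both.

Run:
```python
from h import *
t=np.load("top0.npy",allow_pickle=True).item(); s=np.load("side0.npy",allow_pickle=True).item()
a=cv2.resize(t["image"][240:320,305:400],None,fx=6,fy=6,interpolation=cv2.INTER_CUBIC)
b=cv2.resize(s["image"][205:290,235:305],None,fx=5,fy=5,interpolation=cv2.INTER_CUBIC)
h=max(a.shape[0],b.shape[0])
p=lambda i:cv2.copyMakeBorder(i,0,h-i.shape[0],0,0,cv2.BORDER_CONSTANT)
b=cv2.resize(b,None,fx=.64,fy=.64) if 0 else b
im=np.hstack([p(a),p(b)]); print(im.shape)
im=cv2.resize(im,None,fx=.85,fy=.85); print(im.shape)
cv2.imwrite("pics/z.png",im[:,:,::-1])
for q in[(323,301),(378,301)]: print(plane(t,*q,.0))
```

```text
(480, 920, 3)
(408, 782, 3)
[ 0.38655893 -0.15011079  0.        ]
[ 0.45723524 -0.3054752   0.        ]
```

View pics/z.png

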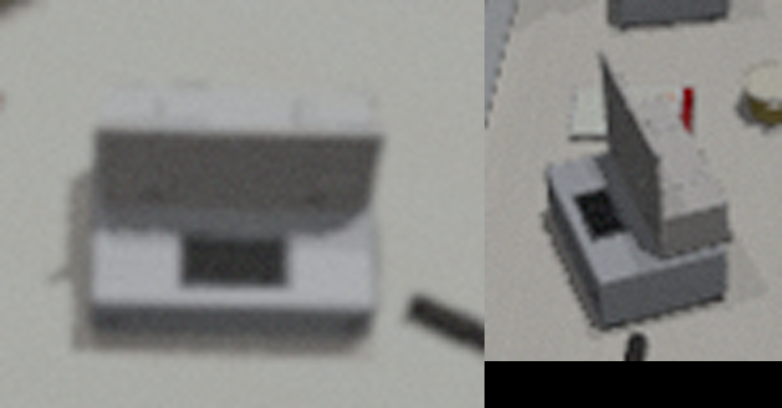

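The crop shows the case's front top edge from (92,303) to (376,303) and the hood's rolled edge from (96,131) to (383,136) in the top view. In the side view the hood's top ends are at (602,55) and (661,158).

Run:
```python
from h import *
t=np.load("top0.npy",allow_pickle=True).item(); s=np.load("side0.npy",allow_pickle=True).item()
T=lambda u,v,z:plane(t,305+u/5.1,240+v/5.1,z)
S=lambda u,v,z:plane(s,235+(u-484.5)/4.25,205+v/4.25,z)
for n,P,L in(("top",T,[(92,303,.06),(376,303,.06),(96,131,.174),(383,136,.174)]),("side",S,[(548,168,.06),(601,280,.06),(602,55,.174),(661,158,.174),(723,256,.06)])):
    q=[P(*l) for l in L]; print(n,np.round(q,4).tolist())
    for a,b in((0,1),(2,3)): d=q[a]-q[b]; print(np.linalg.norm(d),np.arctan2(-d[0],d[1]),(q[a]+q[b])/2)
```

```text
top [[0.37, -0.1578, 0.06], [0.4388, -0.3091, 0.06], [0.4231, -0.1361, 0.174], [0.4866, -0.283, 0.174]]
0.1661672281475666 0.426903072026613 [ 0.4044253  -0.23342588  0.06      ]
0.16010836707000495 0.4078610381049012 [ 0.45487959 -0.20954511  0.174     ]
side [[0.3785, -0.1671, 0.06], [0.442, -0.3154, 0.06], [0.4326, -0.1521, 0.174], [0.4961, -0.2944, 0.174], [0.5421, -0.283, 0.06]]
0.16131258184611266 0.40449394716231224 [ 0.41023159 -0.24125613  0.06      ]
0.15575435790277714 0.41995157720624193 [ 0.46439755 -0.2232407   0.174     ]
```

arm_command:
  commands:
    - [[22,-25,9],0.09,1]
    - [[22,-25,9],0.09,1]
    - [[22,-25,9],0.09,1]
    - [[22,-25,9],0.09,1]
    - [[22,-25,9],0.09,1]
    - [[22,-25,9],0.09,1]
    - [[22,-25,9],0.08,1]
    - [[22,-25,9],0.08,1]
    - [[12,-37,0],0,1]
    - [[12,-37,0],0,1]
    - [[12,-37,0],0,1]
    - [[12,-37,0],0,1]
    - [[12,-37,0],0,1]
    - [[12,-37,0],0,1]
    - [[12,-37,0],0,1]
    - [[12,-37,0],0,1]

```text
clock: 1.7
position: [0.4489, 0.1018, 0.3033]
tool_rot: [3.142, -0.0, -2.728]
force: [1.2, 0.3, -0.4]
grip_width: -0.0001
finger_force: 0.0
```

arm_command:
  commands:
    - [[-5,-34,0],0,1]
    - [[-5,-34,0],0,1]
    - [[-5,-34,0],0,1]
    - [[-5,-34,0],0,1]
    - [[-5,-34,0],0,1]
    - [[-5,-34,0],0,1]
    - [[-5,-34,0],0,1]
    - [[-5,-34,0],0,1]
    - [[-5,-34,-20],0,1]
    - [[-4,-30,-30],0,1]
    - [[0,0,-30],0,1]
    - [[0,0,0],0,1]
    - [[0,0,0],0,1]

```text
clock: 3.0
position: [0.3998, -0.2323, 0.2238]
tool_rot: [3.141, -0.001, -2.728]
force: [-0.3, 0.7, 0.2]
grip_width: 0.0001
finger_force: 0.0
```

```bash
cat > look.py <<'E'
import sys
from h import *
n=sys.argv[1]; out=[]
p=bot.observe()["position"]; print(p)
for c,(x,y,w,h) in(("top",(300,220,110,100)),("side",(225,160,90,130))):
    f=grab_frame(c); np.save(c+n+".npy",f,allow_pickle=True)
    s=500/h; im=cv2.resize(f["image"][y:y+h,x:x+w],None,fx=s,fy=s,interpolation=cv2.INTER_CUBIC)
    out.append(im[:500]); print(c,"scale",s,"w",im.shape[1],"tcp px",proj(f,p))
im=np.hstack(out); k=min(1,800/im.shape[1]); print("k",k)
cv2.imwrite(f"pics/l{n}.png",cv2.resize(im,None,fx=k,fy=k)[:,:,::-1])
E
python3 look.py 1
```

```text
[ 0.39983209 -0.23234629  0.22378458]
top scale 5.0 w 550 tcp px [352.70998201 278.41698835]
side scale 3.8461538461538463 w 346 tcp px [249.95298381 219.6914016 ]
k 0.8928571428571429
```

View pics/l1.png

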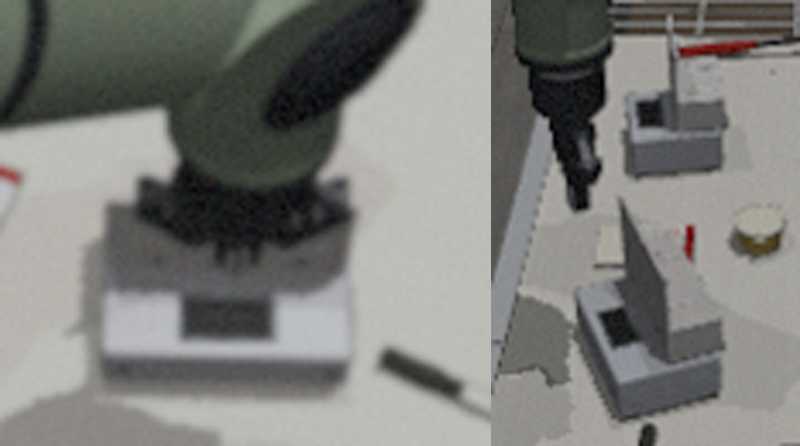

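The fingertip projections match the calibration to about 1 px, and the tip stands in front of the middle of the plate. Next I descend to push height and advance.

arm_command:
  commands:
    - [[0,0,-30],0,1]
    - [[0,0,-35],0,1]
    - [[0,0,0],0,1]
    - [[9,4,0],0,1]
    - [[9,4,0],0,1]
    - [[9,4,0],0,1]
    - [[9,4,0],0,1]
    - [[5,2,0],0,1]
    - [[5,2,0],0,1]
    - [[5,2,0],0,1]
    - [[5,2,0],0,1]
    - [[5,2,0],0,1]

```text
clock: 4.3
position: [0.4611, -0.2065, 0.1583]
tool_rot: [3.142, -0.0, -2.729]
force: [-1.1, -0.2, 1.6]
grip_width: 0.0001
finger_force: 0.7
```

arm_command:
  commands:
    - [[5,2,0],0,1]
    - [[5,2,0],0,1]
    - [[5,2,0],0,1]
    - [[5,2,0],0,1]
    - [[5,2,0],0,1]
    - [[5,2,0],0,1]
    - [[5,2,0],0,1]
    - [[5,2,0],0,1]

```text
clock: 5.1
position: [0.5013, -0.1903, 0.1583]
tool_rot: [-3.142, 0.0, -2.728]
force: [-0.4, 0.1, -0.8]
grip_width: -0.0001
finger_force: 0.2
```

```bash
python3 look.py 2
```

```text
[ 0.5012533  -0.19034173  0.15827306]
top scale 5.0 w 550 tcp px [351.80916098 252.85362624]
side scale 3.8461538461538463 w 346 tcp px [280.58516016 227.76940501]
k 0.8928571428571429
```

View pics/l2.png

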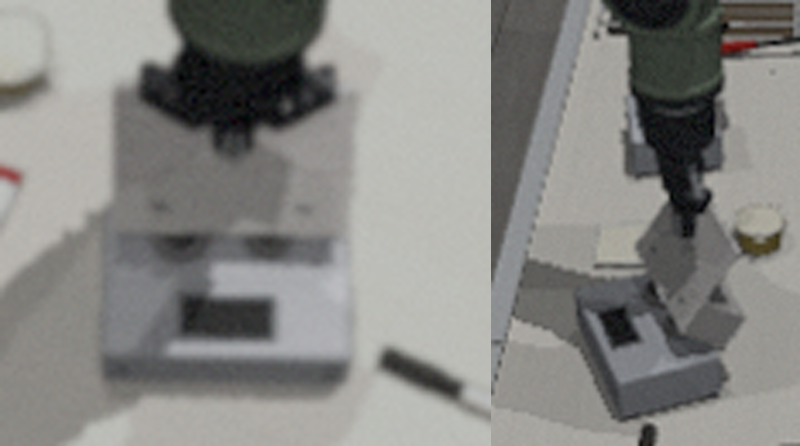

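The hood is tilting back. Its lower edge is at (235,235) in the crop, the buttons show beneath it, and the case has not shifted. I'll keep pushing.

arm_command:
  commands:
    - [[5,2,0],0,1]
    - [[5,2,0],0,1]
    - [[5,2,0],0,1]
    - [[5,2,0],0,1]
    - [[5,2,0],0,1]
    - [[5,2,0],0,1]
    - [[5,2,0],0,1]
    - [[5,2,0],0,1]
    - [[5,2,0],0,1]
    - [[0,0,0],0,1]
    - [[0,0,0],0,1]
    - [[0,0,0],0,1]
    - [[0,0,0],0,1]

```text
clock: 6.5
position: [0.5456, -0.1727, 0.1583]
tool_rot: [3.142, -0.0, -2.729]
force: [0.0, 0.3, 0.0]
grip_width: -0.0002
finger_force: 0.0
```

```bash
python3 look.py 3
```

```text
[ 0.54562064 -0.17269358  0.15831226]
top scale 5.0 w 550 tcp px [352.13415583 238.43260694]
side scale 3.8461538461538463 w 346 tcp px [293.05726832 224.98596786]
k 0.8928571428571429
```

View pics/l3.png

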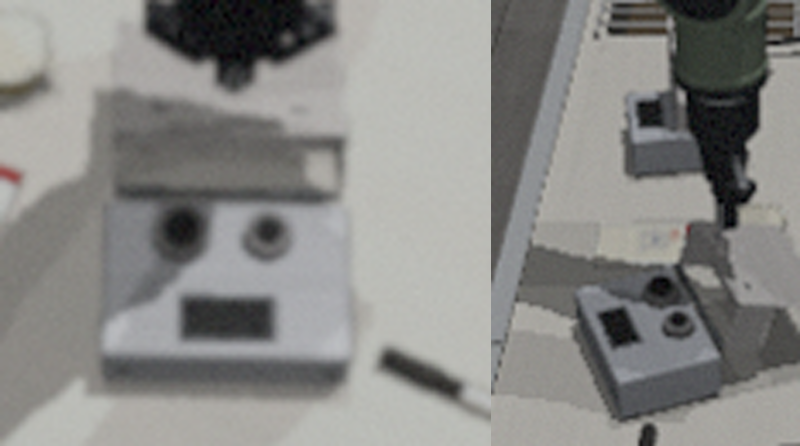

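The hood is open, leaning back. The large button is at (181,224) in the top crop and (662,287) in the side crop.

Run:
```python
from h import *
t=np.load("top3.npy",allow_pickle=True).item(); s=np.load("side3.npy",allow_pickle=True).item()
a=(300+181/4.465-.4,220+223/4.465-.4); b=(225+(661-491)/3.434-.4,160+285/3.434-.4)
print(plane(t,*a,.082),plane(s,*b,.082))
# dark blob centroid near
for f,c in((t,a),(s,b)):
    g=cv2.cvtColor(f["image"],cv2.COLOR_RGB2GRAY); x,y=int(c[0])-6,int(c[1])-6; w=g[y:y+13,x:x+13]
    m=(w<75).astype(np.uint8); n,l,st,ce=cv2.connectedComponentsWithStats(m)
    for i in range(1,n): print(st[i][4],ce[i]+[x,y],plane(f,*(ce[i]+[x,y]),.080))
```

```text
[ 0.47119992 -0.16861945  0.082     ] [ 0.47284466 -0.18129362  0.082     ]
8 [337.5 263. ] [ 0.48880647 -0.15221767  0.08      ]
3 [345. 263.] [ 0.49831448 -0.17308179  0.08      ]
84 [340.20238095 270.80952381] [ 0.46829519 -0.17016196  0.08      ]
103 [275.04854369 243.82524272] [ 0.47669949 -0.18607993  0.08      ]
```

arm_command:
  commands:
    - [[-5,0,10],0,1]
    - [[-25,0,0],0,1]
    - [[-25,0,0],0,1]
    - [[-20,1,0],0,1]
    - [[0,0,0],0,1]
    - [[0,0,-30],0,1]
    - [[0,0,-30],0,1]
    - [[0,0,-10],0,1]
    - [[0,0,0],0,1]
    - [[0,0,0],0,1]

```text
clock: 7.6
position: [0.4714, -0.1718, 0.0993]
tool_rot: [-3.141, 0.001, -2.729]
force: [0.0, 0.9, 0.8]
grip_width: -0.0003
finger_force: 0.0
```

```bash
python3 look.py 4
```

```text
[ 0.47137335 -0.17178705  0.09925568]
top scale 5.0 w 550 tcp px [341.29281579 267.4847951 ]
side scale 3.8461538461538463 w 346 tcp px [273.6988663  237.37452388]
k 0.8928571428571429
```

View pics/l4.png

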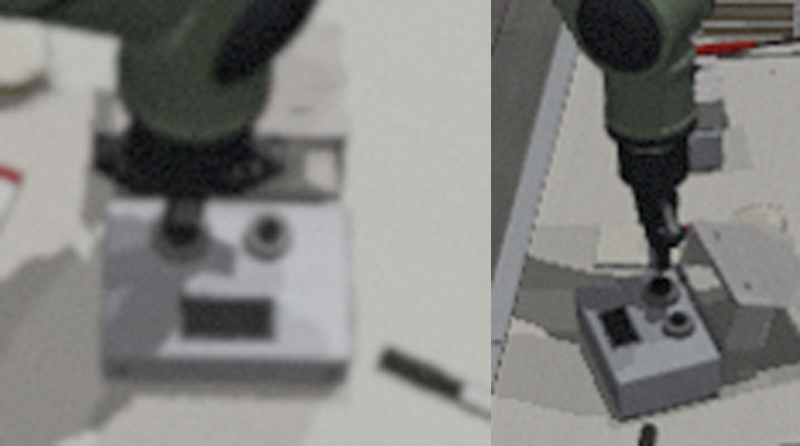

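The tip is right over the large button in both views, and the hood is open. Now I press.

arm_command:
  commands:
    - [[0,0,-7],0,1]
    - [[0,0,-7],0,1]
    - [[0,0,-3],0,1]
    - [[0,0,-2],0,1]
    - [[0,0,-2],0,1]
    - [[0,0,-1],0,1]
    - [[0,0,-1],0,1]
    - [[0,0,0],0,1]
    - [[0,0,0],0,1]

```text
clock: 8.6
position: [0.4708, -0.1715, 0.0758]
tool_rot: [3.142, 0.0, -2.729]
force: [-3.5, 2.1, 17.0]
grip_width: 0.0002
finger_force: 8.4
```

The force of 17 N shows the button is bottomed out. I'll hold briefly and retract.

arm_command:
  commands:
    - [[0,0,0],0,1]
    - [[0,0,0],0,1]
    - [[0,0,5],0,1]
    - [[0,0,10],0,1]
    - [[0,0,30],0,1]
    - [[-10,-5,40],0,1]
    - [[-20,-10,40],0,1]
    - [[-30,-10,20],0,1]
    - [[0,0,0],0,1]
    - [[0,0,0],0,1]
    - [[0,0,0],0,1]
    - [[0,0,0],0,1]

```text
clock: 9.8
position: [0.4111, -0.1962, 0.2197]
tool_rot: [3.141, -0.001, -2.728]
force: [0.7, 0.2, -0.3]
grip_width: 0.0002
finger_force: 0.0
```

```bash
python3 look.py 5
```

```text
[ 0.41107636 -0.19617408  0.21972605]
top scale 5.0 w 550 tcp px [342.03349671 270.51290077]
side scale 3.8461538461538463 w 346 tcp px [254.47498204 214.68826285]
k 0.8928571428571429
```

View pics/l5.png

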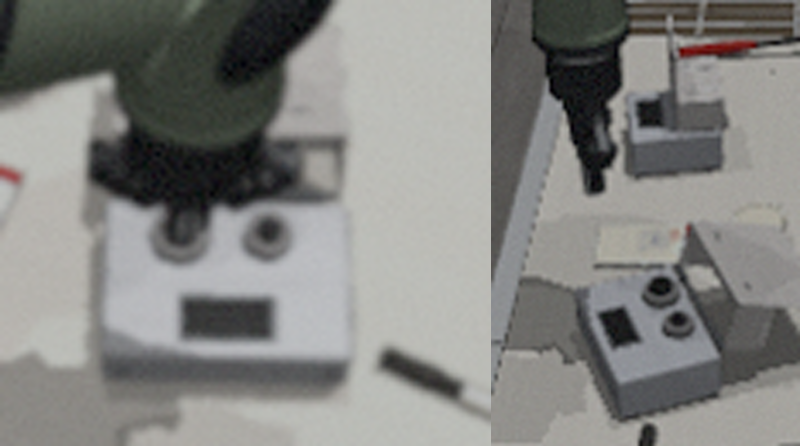

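The hood is still open, the case has not moved, the button is free again and the arm touches nothing.

```bash
python3 -c "
from workcell import ticket
print(ticket.job_done())"
```

```text
the job is handed in; nothing more can be done
None
```

I opened the wide timer's hood, which stayed back on its stop, pressed the large button until it bottomed out (17 N) and released it, then handed the job in; the hand-in gave no verdict.

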